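# Load bisque discs into a spring magazine and dial in the batch

## Task

Load every white clay disc on the bench into the spring magazine of the stamping feeder: set each one flat between the four posts and press it straight down until the catches snap back over it. Only when the last disc is in, turn the batch dial clockwise from zero by exactly one click for each disc loaded, and let go. Leave the bowl, the jar and the brush where they are.

Things in the scene. Friction and masses are not known exactly. Their poses are not given: they have to be found in the camera images.
- disc1: Unglazed white fired-clay disc, 66 mm diameter, 14 mm thick, about 95 g, lying flat on the bench. Origin at its centre, z is its axis. Four to six discs (disc1 to disc6) are present. Any disc may go in at any time.
- disc2: Unglazed white fired-clay disc, 66 mm diameter, 14 mm thick, about 95 g, lying flat on the bench. Origin at its centre, z is its axis. Four to six discs (disc1 to disc6) are present. Any disc may go in at any time.
- disc3: Unglazed white fired-clay disc, 66 mm diameter, 14 mm thick, about 95 g, lying flat on the bench. Origin at its centre, z is its axis. Four to six discs (disc1 to disc6) are present. Any disc may go in at any time.
- disc4: Unglazed white fired-clay disc, 66 mm diameter, 14 mm thick, about 95 g, lying flat on the bench. Origin at its centre, z is its axis. Four to six discs (disc1 to disc6) are present. Any disc may go in at any time.
- disc5: Unglazed white fired-clay disc, 66 mm diameter, 14 mm thick, about 95 g, lying flat on the bench. Origin at its centre, z is its axis. Four to six discs (disc1 to disc6) are present. Any disc may go in at any time.
- disc6: Unglazed white fired-clay disc, 66 mm diameter, 14 mm thick, about 95 g, lying flat on the bench. Origin at its centre, z is its axis. Four to six discs (disc1 to disc6) are present. Any disc may go in at any time.
- magazine: Spring stack magazine fixed to the bench: grey base 135 (x) by 100 (y) by 20 mm, four upright steel posts 10 mm thick, 28 mm in x and 28 mm in y from the axis (1.7 mm free all round a disc); their pointed tips run from z = 151 to 161 mm. Origin under the base's centre, z up along the stack. Open at +y and -y between the posts (46 mm): lower discs held by their +y and -y edges.
- mag_rest (a point): On the magazine's axis, 141 mm above its underside: the underside of a disc let down between the posts comes to rest about here, on the ramps of the catches, not yet loaded. Axes as the magazine's.
- mag_catch (a point): On the axis, 125 mm up, level with the flat undersides of the two sprung catches (at +x and -x, up to z = 147 mm; two steep-ramped noses each, gap 52 mm). Pressed at its middle with 8 to 20 N a disc spreads them (6 mm, 200 N/m); once its top is 1 to 2 mm below here they snap back. Let go, it is held with its centre 7 mm below here, those loaded before in steps of 14 mm below it.
- follower (a joint): Black follower plate (62 mm diameter) on a spring in the magazine, under the stack: m it is pushed down, 0 at rest (its top then 3 mm below the undersides of the catches), at most 0.092. About 0.011 with one disc loaded and 0.014 more for each further one (0.081 with 6 discs). Spring: 2.9 N at rest, 95 N/m more.
- counter: Grey housing of the batch dial fixed to the bench, 120 by 120 by 45 mm high, white tick marks on top at clicks 0 to 6, the zero tick towards its +x. Origin at the centre of its underside.
- dial (a joint): Batch dial on top of the housing, turning about a vertical axis: rad, grows clockwise seen from above, starts at 0 (range to 3.7). Click stops every 30 degrees (0.5236 rad), peak torque about 0.06 N m; let go, it settles into the nearest stop.
- dial_grip (a point): Point on the axis of the dial 73 mm above the bench, in the middle of its black grip bar, which turns with it: 62 mm long along this point's x, 14 mm wide along y (pinch here), from 56 to 86 mm above the bench. The white line on top runs from the axis along +x. A 68 mm round plate lies beneath the bar, its top 56 mm above the bench.
- bowl: Terracotta bowl 110 mm wide, 50 mm high, loose, to be left alone. Origin under its centre.
- jar: Glaze jar 66 mm wide, 85 mm high, loose, to be left alone. Origin under its centre.
- brush: Brush lying on the bench, loose, to be left alone. Origin at its underside, handle towards its -x.

How it is judged:
On the way, in this order (a step that is already met when the one before it is completed fails the run):
1. every disc is in the magazine under the catches, the dial still at zero (x of disc1 in the frame of magazine between -0.005 and 0.005 m and y of disc1 in the frame of magazine between -0.005 and 0.005 m and z of disc1 in the frame of magazine between 0.02 and 0.121 m and x of disc2 in the frame of magazine between -0.005 and 0.005 m and y of disc2 in the frame of magazine between -0.005 and 0.005 m and z of disc2 in the frame of magazine between 0.02 and 0.121 m and x of disc3 in the frame of magazine between -0.005 and 0.005 m and y of disc3 in the frame of magazine between -0.005 and 0.005 m and z of disc3 in the frame of magazine between 0.02 and 0.121 m and x of disc4 in the frame of magazine between -0.005 and 0.005 m and y of disc4 in the frame of magazine between -0.005 and 0.005 m and z of disc4 in the frame of magazine between 0.02 and 0.121 m and x of disc5 in the frame of magazine between -0.005 and 0.005 m and y of disc5 in the frame of magazine between -0.005 and 0.005 m and z of disc5 in the frame of magazine between 0.02 and 0.121 m and x of disc6 in the frame of magazine between -0.005 and 0.005 m and y of disc6 in the frame of magazine between -0.005 and 0.005 m and z of disc6 in the frame of magazine between 0.02 and 0.121 m and value of joint dial below 0.26 rad), for 0.3 s.
2. the dial stands at as many clicks as discs are loaded (((value of joint follower between 0.049 and 0.057 m and value of joint dial between 1.9444 and 2.2444 rad) or (value of joint follower between 0.063 and 0.071 m and value of joint dial between 2.46799 and 2.76799 rad) or (value of joint follower between 0.077 and 0.085 m and value of joint dial between 2.99159 and 3.29159 rad)) and velocity of joint dial between -0.1 and 0.1 rad/s), for 0.3 s.
At the end, for the whole second after the job is handed in: Every disc lies still in the magazine under the catches (within 5 mm of its axis, centre at least 4 mm below the catches' undersides), the follower is down by that number of 14 mm discs (within 4 mm), and the dial is still at that number of clicks (within 0.15 rad) (all of step 2 and x of disc1 in the frame of magazine between -0.005 and 0.005 m and y of disc1 in the frame of magazine between -0.005 and 0.005 m and z of disc1 in the frame of magazine between 0.02 and 0.121 m and x of disc2 in the frame of magazine between -0.005 and 0.005 m and y of disc2 in the frame of magazine between -0.005 and 0.005 m and z of disc2 in the frame of magazine between 0.02 and 0.121 m and x of disc3 in the frame of magazine between -0.005 and 0.005 m and y of disc3 in the frame of magazine between -0.005 and 0.005 m and z of disc3 in the frame of magazine between 0.02 and 0.121 m and x of disc4 in the frame of magazine between -0.005 and 0.005 m and y of disc4 in the frame of magazine between -0.005 and 0.005 m and z of disc4 in the frame of magazine between 0.02 and 0.121 m and x of disc5 in the frame of magazine between -0.005 and 0.005 m and y of disc5 in the frame of magazine between -0.005 and 0.005 m and z of disc5 in the frame of magazine between 0.02 and 0.121 m and x of disc6 in the frame of magazine between -0.005 and 0.005 m and y of disc6 in the frame of magazine between -0.005 and 0.005 m and z of disc6 in the frame of magazine between 0.02 and 0.121 m and linear speed of each of disc1, disc2, disc3, disc4, disc5, disc6 below 0.02 m/s); the robot touches nothing.
It fails at once if the bowl is moved more than 3 cm (distance of bowl from where it was at the start of the episode above 0.03 m).
It fails at once if the glaze jar is moved more than 3 cm (distance of jar from where it was at the start of the episode above 0.03 m).
It fails at once if the brush is moved more than 3 cm (distance of brush from where it was at the start of the episode above 0.03 m).
Of disc1, disc2, disc3, disc4, disc5, disc6 only 4 to 6 are there at a start; the rules pass over those that are not, and their reading is None.
At some moment in a run one of disc1, disc2, disc3, disc4, disc5, disc6 may be knocked a few centimetres aside while the robot is not near it.
It also fails if it takes over 210 s, if anything falls off the work surface, if the arm or the gripper's body presses on something with over 40 N, if the wrist force passes 120 N, or if a joint passes its speed limit or range.

## Robot

A 6-joint arm with a two-finger parallel gripper is mounted at the origin on the work surface. World frame = base frame: x ahead of the robot, y to its left, z up, the work surface at z = 0. Lengths are in m, angles in rad, forces in N, time in s.
With the tool pointing down it reaches from about 0.375 to 0.9 m from the base axis. Payload 3.1 kg.
Tool frame: the origin (TCP) lies on the centre line of the jaws, within the pads' length; the fingertips stand robot.tip_reach ahead of it and the grasp point (between the pads) lies 8 mm behind it (robot.tip_reach is the distance from the TCP to the fingertips, in m); z points along the fingers, y is the line along which they close (so a half turn about z gives the same grasp; the last joint's range is limited). The gripper opens to 87 mm and grips with 3 to 60 N. Pads are 19 mm wide; open, the fingers measure 117 mm over their backs; the gripper's body (75 mm by 190 mm) begins 51 mm behind the grasp point.
Start: joints at [-1.3, 0.527, 1.433, -0, 1.181, -0.178], TCP at [0.271, -0.563, 0.234] pointing down, gripper open.
Joint ranges: [-3.08, 3.08], [-0.75, 2.2], [0.22, 2.44], [-1.43, 4.57], [0, 2.65], [-2.85, 2.85]. Speed limits (rad/s): [2.79, 2.79, 3.14, 3.14, 3.14, 3.14].

## Interface

Orientations are given as a unit quaternion [x, y, z, w].
In Python, from rig import robot gives the robot as it stands.
- The arm moves only by the tool jog_arm, never from a script. Its argument "motion" is one flat list of numbers, 7 for each row, row after row: the shift along the tool's x, y, z scaled (see below), then the turn, a rotation vector about the tool's x, y, z scaled (see below), then the gripper's target within -1 to 1 (shut at 1, half-way at 0, fully open at -1). In form: [x, y, z, rx, ry, rz, hand, x, y, z, rx, ry, rz, hand, ...]. A call has 1 to 12 rows; each row shifts and turns the commanded pose from where the row before left it, along the tool's axes as they then stand; what a row does not reach is not made up. The controller multiplies each number of a shift by 4 cm and each number of a turn by 4 degrees. A row lasts 1/8 s, in which the tool goes at most 62.5 mm and 10.7 degrees, less where a joint would pass 70% of its speed; a pose out of reach is approached as far as the arm can. A call with a number of a shift or a turn outside -1 to 1 is refused whole. A call with a gripper value outside its range is refused whole. The fingers move at their own pace and stop on an object; "grip_force" is the grip in N (left out, the last holds). Time passes only in rows, so rows that do not move let the fingers close. It gives the time, the measured TCP pose, the force, the opening and the grip force at its end, in the units of the state.
- robot.get_obs(): the state, without advancing time (a new reading comes with each control period).
- robot.camera(name): name is "side" or "top" or "wrist"; returns the picture (384x512x3 uint8, blue, green, red); there is no depth.
- robot.calibration(name): a dict with "fx", "fy", "cx", "cy" (pixels), "R" (3x3) and "t" (3): a world point X has camera coordinates R X + t; the wrist camera has in their place "T_tool_cam" (4x4, takes a point from camera to tool coordinates, whose origin is the TCP and whose axes are the flange's). Camera axes: x right, y down, z forward; pixel columns grow to the right and rows downward; lengths in m; the calibration is good to about 2 mm. A picture is of the moment at which its call begins: read the wrist's pose just before it. calibration takes no time and is no camera call.
- robot.hand_in(): hands the job in; it is judged then, once.
The state is a dict: "time": time; "q": joint angles; "joint_velocities": joint speeds; "joint_torque": joint torques, N m; "position": TCP position; "tool_rot": TCP orientation; "ft_force": force on the tool from outside, world axes, zero at the start; "moment": the same for the moment, N m; "grip_width": finger opening in m; "grip_force": force on a finger pad.
Only numpy, scipy, OpenCV 4.12 (cv2) and the standard library are available. Lean on these libraries where they do the work, as an engineer would, in place of code of your own. Each camera call takes 0.05 s, during which the arm holds its last target. There are 200 camera calls.

## Working session

There is one attempt and no reset: what is moved stays moved. The work goes in short steps, Python scripts to look and compute and a tool call to move; the robot and the scene stay as the last step left them, time stands still between calls to the robot, and variables do not carry over. Pictures are saved under pics/ and viewed, at most 14 in all, crops included, and the job is handed in when it is done.

Besides the shell and the picture viewer there is one more tool, called by a JSON object that holds its "method" and its "body", one argument or row to a line. jog_arm: Moves the arm, as the interface text tells. Shifts and turns lie within -1 to 1; 1 stands for 4 cm of shift or 4 degrees of turn. Its arguments: {"type":"object","properties":{"motion":{"type":"array","items":{"type":"number"}},"grip_force":{"type":"number"}},"required":["motion"]}

```bash
mkdir -p pics; ls; python3 - <<'E'
from rig import robot
import cv2, json
for n in ("top","side"):
    im=robot.camera(n); cv2.imwrite(f"pics/{n}0.png",im)
    c=robot.calibration(n); print(n,{k:(v if isinstance(v,float) else __import__('numpy').round(v,4).tolist()) for k,v in c.items()})
c=robot.calibration("wrist"); print(c)
o=robot.get_obs(); print(o, robot.tip_reach)
E
```

```text
pics
top {'fx': 464.8732041478428, 'fy': 464.8732041478428, 'cx': 252.47604159740266, 'cy': 200.0890567945934, 'R': [[0.0092, -0.9999, 0.0071], [-0.9916, -0.0101, -0.1286], [0.1287, -0.0059, -0.9917]], 't': [-0.026, 0.633, 1.4467]}
side {'fx': 367.48694082321606, 'fy': 367.48694082321606, 'cx': 253.7954443537818, 'cy': 191.2652752385419, 'R': [[0.977, -0.2129, -0.007], [-0.1195, -0.5208, -0.8452], [0.1764, 0.8267, -0.5343]], 't': [-0.6076, 0.1698, 0.8865]}
{'fx': 333.5092128941689, 'fy': 333.5092128941689, 'cx': 248.94391014098034, 'cy': 189.30592090748038, 'T_tool_cam': array([[ 1.85214232e-03, -9.58171231e-01, -2.86189556e-01,
         7.89820017e-02],
       [ 9.99997694e-01,  2.08582699e-03, -5.11693614e-04,
        -4.76772997e-04],
       [ 1.08723200e-03, -2.86187948e-01,  9.58172884e-01,
        -1.51016389e-01],
       [ 0.00000000e+00,  0.00000000e+00,  0.00000000e+00,
         1.00000000e+00]])}
{'time': 0.1, 'q': array([-1.30048460e+00,  5.28377094e-01,  1.43376700e+00, -1.56251473e-05,
        1.18140352e+00, -1.78523144e-01]), 'joint_velocities': array([-0.0002688 , -0.00030477, -0.00343014,  0.00310617,  0.00210506,
        0.00098214]), 'joint_torque': array([ 8.40072084e-05, -4.40984666e+01, -1.77149999e+01,  6.34676311e-02,
        5.33199264e-02, -3.70152702e-05]), 'position': array([ 0.27103451, -0.56246801,  0.23266936]), 'tool_rot': array([ 9.74922788e-01,  2.22541236e-01, -5.20621774e-05, -9.76118414e-04]), 'ft_force': array([-0.79907987, -0.01731753,  0.30518048]), 'moment': array([-0.03364734,  0.02462579, -0.0230501 ]), 'grip_force': 0.0, 'grip_width': 0.08674408807687928} 0.011
```

View pics/top0.png

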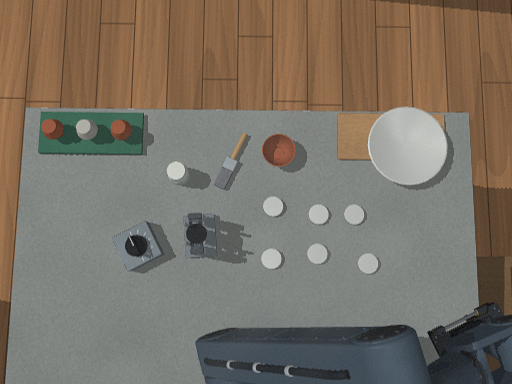

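View pics/side0.png

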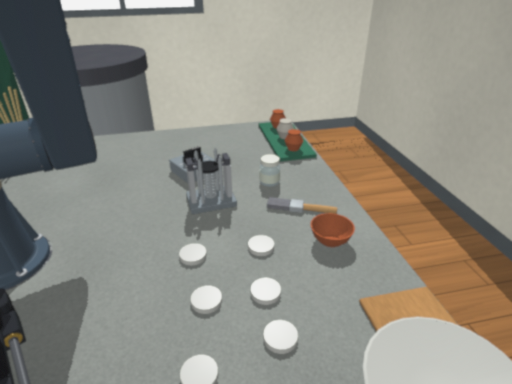

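The top view shows six white discs at (273,206), (318,214), (354,215), (271,259), (317,254) and (368,264). The magazine is at about (197,233) and the dial at (136,246). The side view agrees.

```bash
cat > h.py <<'E'
import numpy as np, cv2
from rig import robot
from scipy.spatial.transform import Rotation as Ro
def ray(name,uv,z,obs=None):
    c=robot.calibration(name); d=np.array([(uv[0]-c['cx'])/c['fx'],(uv[1]-c['cy'])/c['fy'],1.])
    if name=='wrist':
        T=c['T_tool_cam']; R=Ro.from_quat(obs['tool_rot']).as_matrix()
        o=np.array(obs['position'])+R@T[:3,3]; d=R@T[:3,:3]@d
    else:
        R=np.array(c['R']); o=-R.T@np.array(c['t']); d=R.T@d
    return o+d*(z-o[2])/d[2]
def discs(name,z=.0125,obs=None,im=None):
    if im is None: im=robot.camera(name)
    h=cv2.cvtColor(im,cv2.COLOR_BGR2HSV); m=((h[...,2]>195)&(h[...,1]<40)).astype('uint8')
    n,l,s,c=cv2.connectedComponentsWithStats(m); r=[]
    for i in range(1,n):
        if 100<s[i,4]: r.append((np.round(c[i],1).tolist(),s[i].tolist(),ray(name,c[i],z,obs).round(4).tolist()))
    return r
def state():
    o=robot.get_obs(); R=Ro.from_quat(o['tool_rot']).as_matrix()
    return o,R
def go(target):
    "shift to a TCP target in tool units of 4 cm"
    o,R=state(); return (R.T@(np.array(target)-o['position'])/.04).round(3)
E
python3 - <<'E'
from h import *
im=cv2.imread('pics/top0.png')
for r in discs('top',im=im): print(r)
im2=cv2.resize(im[195:290,100:260],None,fx=5,fy=5,interpolation=cv2.INTER_CUBIC); cv2.imwrite('pics/c1.png',im2)
E
```

```text
([431.1, 140.4], [411, 125, 35, 34, 539], [0.8433, -0.6123, 0.0125])
([175.3, 170.2], [167, 162, 18, 17, 234], [0.7335, 0.2344, 0.0125])
```

View pics/c1.png

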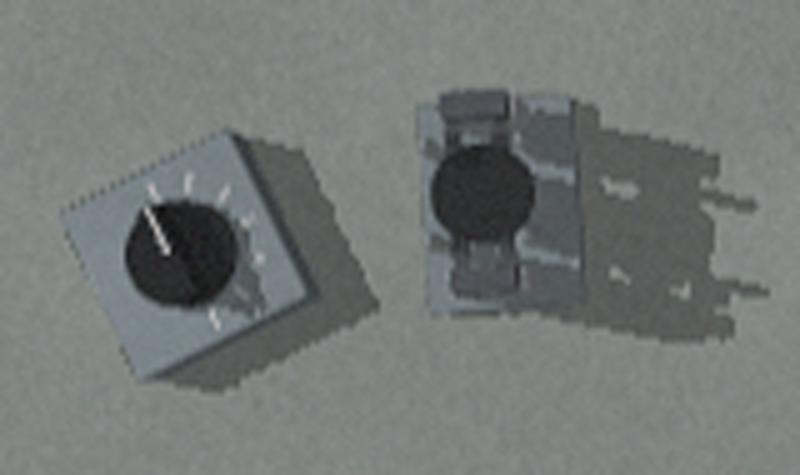

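The crop shows the follower centre at crop (482,192), which is px (196.4,233.4). The base corners are at crop (417,105), (572,97), (583,305) and (428,312). The dial's line runs from crop (168,253) to (148,207). My threshold missed the discs, so I'll correct it.

```bash
sed -i 's/h\[...,2\]>195)&(h\[...,1\]<40/h[...,2]>170)\&(h[...,1]<60/' h.py
python3 - <<'E'
from h import *
im=cv2.imread('pics/top0.png'); print(im[206,273],im[230,300])
for r in discs('top',im=im): print(r)
f=lambda x,y,z: ray('top',(100+x/5,195+y/5),z)
F=f(482,192,.122); print('follower',F)
c=[f(*p,.02) for p in((417,105),(572,97),(583,305),(428,312))]; print(np.round(c,4),'mid',np.mean(c,0))
for a,b in((3,0),(2,1),(0,1),(3,2)):
    d=c[b]-c[a]; print(np.degrees(np.arctan2(d[1],d[0])),np.linalg.norm(d))
print('dial',f(181,252,.056)); a,b=f(168,253,.086),f(148,207,.086); d=b-a; print(a,b,np.degrees(np.arctan2(d[1],d[0])),np.linalg.norm(d))
E
```

```text
[185 187 185] [132 133 131]
([411.7, 144.6], [368, 107, 79, 78, 4014], [0.8282, -0.5471, 0.0125])
([82.7, 126.1], [76, 120, 14, 13, 132], [0.879, 0.5464, 0.0125])
([175.3, 170.2], [167, 161, 18, 19, 260], [0.7333, 0.2344, 0.0125])
([272.6, 206.0], [263, 197, 20, 19, 296], [0.6183, -0.0857, 0.0125])
([317.9, 213.8], [309, 205, 19, 19, 292], [0.5941, -0.2334, 0.0125])
([353.7, 214.0], [344, 205, 20, 19, 288], [0.5948, -0.3497, 0.0125])
([316.8, 253.3], [307, 244, 20, 20, 298], [0.4663, -0.2286, 0.0125])
([270.8, 258.3], [261, 249, 20, 20, 311], [0.449, -0.0806, 0.0125])
([367.6, 263.0], [358, 254, 20, 19, 299], [0.437, -0.3915, 0.0125])
follower [0.52043802 0.14759408 0.122     ]
[[0.5819 0.2025 0.02  ]
 [0.5881 0.1026 0.02  ]
 [0.4547 0.093  0.02  ]
 [0.4494 0.1917 0.02  ]] mid [0.51850776 0.14746064 0.02      ]
4.646455355046227 0.13297812899957082
4.143515856721419 0.1337155103448225
-86.45964489032848 0.10009383604051465
-86.89673434852679 0.09893733550078718
dial [0.48492059 0.34199293 0.056     ]
[0.48334976 0.34265012 0.086     ] [0.51130782 0.35607216 0.086     ] 25.644633448670994 0.031012975470925717
```

{"method": "jog_arm", "body": {
  "motion": [0,0,0,0,0,0.91,-1,0,0,0,0,0,0.91,-1,0,0,0,0,0,0.91,-1,0,0,0,0,0,0.91,-1,0,0,0,0,0,0.91,-1,0,0,0,0,0,0.9,-1,0.88,-0.8,0.3,0,0,0,-1,0.88,-0.8,0.3,0,0,0,-1,0.88,-0.8,0.3,0,0,0,-1,0.88,-0.8,0.3,0,0,0,-1,0.88,-0.8,0.3,0,0,0,-1,0,0,0,0,0,0,-1],
  "grip_force": 30
}}

```text
time: 1.6
position: [0.4369, -0.3877, 0.1721]
tool_rot: [0.999, 0.037, -0.001, -0.002]
ft_force: [0.5, -0.6, 0.6]
grip_width: 0.0873
grip_force: 0.0
```

```bash
cat >> h.py <<'E'
MAG=np.array([.5195,.1475]); YAW=3.9
def wdiscs():
    o,_=state(); im=robot.camera('wrist'); return o,im,discs('wrist',.0125,o,im)
def rep(o):
    R=Ro.from_quat(o['tool_rot']).as_matrix()
    print('t',round(o['time'],2),'pos',np.round(o['position'],4),'yaw',np.degrees(np.arctan2(R[1,0],R[0,0])).round(2),'tilt',np.round(R[:2,2],4),'F',np.round(o['ft_force'],1),'w',round(o['grip_width'],4))
E
python3 - <<'E'
from h import *
o,im,d=wdiscs(); rep(o); cv2.imwrite('pics/w1.png',im)
for r in d: print(r, go([r[2][0],r[2][1],o['position'][2]]))
E
```

```text
t 1.6 pos [ 0.4369 -0.3877  0.1721] yaw 4.19 tilt [-0.0022  0.0037] F [ 0.5 -0.6  0.6] w 0.0873
([79.3, 6.4], [49, 0, 61, 17, 739], [0.5709, -0.2341, 0.0125]) [ 3.634 -3.642  0.017]
([218.4, 10.7], [182, 0, 73, 27, 1445], [0.5762, -0.3502, 0.0125]) [ 3.558 -0.737  0.013]
([245.3, 149.2], [30, 21, 442, 246, 57735], [0.4614, -0.3811, 0.0125]) [ 0.64  -0.172  0.016]
([456.1, 112.9], [446, 106, 21, 16, 124], [0.509, -0.5693, 0.0125]) [1.491 4.606 0.008]
([442.2, 127.5], [436, 113, 14, 27, 115], [0.4951, -0.5599, 0.0125]) [1.161 4.347 0.009]
([66.8, 178.0], [56, 170, 23, 18, 119], [0.4204, -0.2114, 0.0125]) [-0.079 -4.477  0.024]
([49.4, 233.4], [38, 227, 26, 11, 152], [0.3604, -0.1889, 0.0125]) [-1.535 -5.145  0.027]
([216.0, 315.4], [144, 299, 163, 46, 3331], [0.2756, -0.3622, 0.0125]) [-3.959 -0.975  0.024]
([304.1, 303.1], [295, 299, 19, 12, 117], [0.2987, -0.4566, 0.0125]) [-3.552  1.42   0.02 ]
([318.7, 310.5], [310, 299, 22, 30, 213], [0.2907, -0.4736, 0.0125]) [-3.782  1.83   0.019]
([343.7, 314.7], [322, 299, 50, 30, 403], [0.2874, -0.5015, 0.0125]) [-3.914  2.519  0.019]
```

View pics/w1.png

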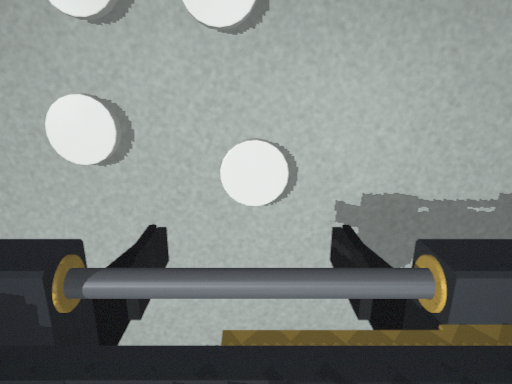

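The wrist picture shows the target disc at (254,173) between the open fingers. There are neighbouring discs at (82,130), (82,5) and (220,5).

```bash
sed -i "s/h\[...,2\]>170)/h[...,2]>(215 if name=='wrist' else 170))/" h.py
cat >> h.py <<'E'
def near(z=.02):
    "nearest disc under the TCP and the tool shift (units) to grasp it"
    o,im,d=wdiscs(); rep(o); p=o['position']
    for r in sorted(d,key=lambda r:np.hypot(r[2][0]-p[0],r[2][1]-p[1]))[:2]: print(r,go([r[2][0],r[2][1],z]))
E
python3 -c "
from h import *
near()"
```

```text
t 1.65 pos [ 0.4363 -0.3898  0.1727] yaw 4.1 tilt [-0.0015  0.0014] F [ 0.6 -0.2  0.2] w 0.0872
([251.0, 171.8], [218, 139, 67, 66, 3458], [0.4394, -0.3906, 0.0125]) [ 0.09  -0.009  3.831]
([215.3, 10.2], [180, 0, 71, 26, 1327], [0.5761, -0.3502, 0.0125]) [ 3.569 -0.778  3.829]
```

{"method": "jog_arm", "body": {
  "motion": [0.08,0,0.98,0,0,0,-1,0,0,0.98,0,0,0,-1,0,0,0.98,0,0,0,-1,0,0,0.7,0,0,0,-1,0,0,0.3,0,0,0,-1,0,0,0,0,0,0,-1,0,0,0,0,0,0,1,0,0,0,0,0,0,1,0,0,0,0,0,0,1,0,0,0,0,0,0,1,0,0,0,0,0,0,1],
  "grip_force": 30
}}

```text
time: 3.08
position: [0.4395, -0.3917, 0.0169]
tool_rot: [0.999, 0.034, 0.0, 0.001]
ft_force: [-0.9, 0.0, 5.4]
grip_width: 0.0654
grip_force: 30.0
```

{"method": "jog_arm", "body": {
  "motion": [0,0,-1,0,0,0,1,0,0,-1,0,0,0,1,0,0,-1,0,0,0,1,0,0,-1,0,0,0,1,0.2,-0.8,-1,0,0,0,1,0.2,-1,0,0,0,0,1,0.2,-1,0,0,0,0,1,0.2,-1,0,0,0,0,1,0.2,-1,0,0,0,0,1,0.2,-1,0,0,0,0,1,0.2,-1,0,0,0,0,1,0.2,-1,0,0,0,0,1]
}}

```text
time: 4.58
position: [0.4813, -0.074, 0.2157]
tool_rot: [0.999, 0.034, -0.0, -0.0]
ft_force: [0.0, 0.0, -0.9]
grip_width: 0.0652
grip_force: 30.0
```

{"method": "jog_arm", "body": {
  "motion": [0.2,-1,0,0,0,0,1,0.2,-1,0,0,0,0,1,0.2,-0.5,0,0,0,0,1,0,0,0,0,0,0,1,0,0,0,0,0,0,1]
}}

```text
time: 5.2
position: [0.4983, 0.0255, 0.2157]
tool_rot: [0.999, 0.034, -0.0, 0.0]
ft_force: [0.2, 1.3, 0.2]
grip_width: 0.0649
grip_force: 30.0
```

```bash
python3 - <<'E'
from h import *
o,im,d=wdiscs(); rep(o); cv2.imwrite('pics/w2.png',cv2.resize(im,(800,600),interpolation=cv2.INTER_CUBIC)); print(go([*MAG,.22]), o['q'])
import pickle; pickle.dump((o,im),open('w2.pkl','wb'))
E
```

```text
t 5.2 pos [0.4983 0.0255 0.2157] yaw 3.92 tilt [-0.0008 -0.0003] F [0.2 1.3 0.2] w 0.0649
[ 0.734 -3.015 -0.107] [-1.72944351e-01  3.84329563e-01  1.76277117e+00 -4.86868414e-04
  9.95248741e-01  1.32961853e+00]
```

View pics/w2.png

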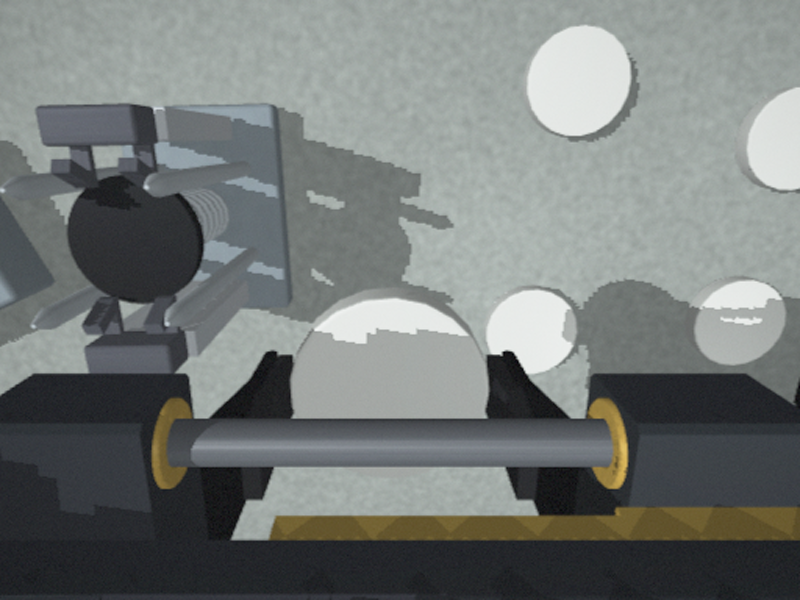

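The wrist view at 800x600 shows post tips at about (6,190), (148,186), (168,324) and (36,326). The follower plate centre is at about (136,239), and the base's right edge runs from (275,105) to (290,303).

```bash
python3 - <<'E'
from h import *
import pickle; o,im=pickle.load(open('w2.pkl','rb'))
f=lambda x,y,z: ray('wrist',(x/1.5625,y/1.5625),z,o)
t=[f(*p,.161) for p in((6,190),(148,186),(168,324),(36,326))]; print(np.round(t,4),np.mean(t,0))
print('fol',f(136,239,.122)); a,b=f(275,105,.02),f(290,303,.02); d=a-b; print(a,b,np.degrees(np.arctan2(d[1],d[0])),np.linalg.norm(d))
m=(a+b)/2; yaw=np.arctan2(d[1],d[0]); print('axis from base',m+.05*np.array([-np.sin(yaw),np.cos(yaw),0]))
# held disc: tip of the ellipse
cv2.imwrite('pics/c2.png',cv2.resize(im[100:230,0:190],None,fx=4,fy=4,interpolation=cv2.INTER_CUBIC))
E
```

```text
[[0.5478 0.1788 0.161 ]
 [0.5532 0.1236 0.161 ]
 [0.4966 0.1188 0.161 ]
 [0.4918 0.1741 0.161 ]] [0.52233713 0.14884477 0.161     ]
fol [0.52338383 0.14832775 0.122     ]
[0.59257547 0.10435324 0.02      ] [0.46314132 0.09292729 0.02      ] 5.0447750792001225 0.12993748655054996
axis from base [0.52346168 0.14844658 0.02      ]
```

View pics/c2.png

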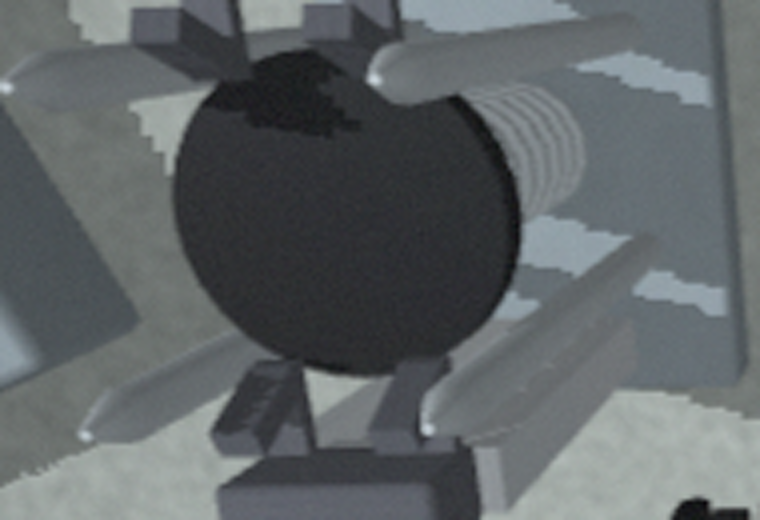

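```bash
python3 - <<'E'
from h import *
import pickle; o,im=pickle.load(open('w2.pkl','rb'))
t=np.array([ray('wrist',p,.161,o) for p in((1.5,122),(94,119.5),(107,207),(21.2,208.8))]); M=t.mean(0); print(M)
a=(t[0]+t[1]-t[2]-t[3]); b=t[0]+t[3]-t[1]-t[2]; print(np.degrees(np.arctan2(a[1],a[0])),np.degrees(np.arctan2(-b[0],b[1])))
R=Ro.from_quat(o['tool_rot']).as_matrix()
zt=o['position'][2]-.0169+.014
for p in((391,300),(391,288),(291,375),(489,375)): print((R.T@(ray('wrist',np.array(p)/1.5625,zt,o)-o['position'])).round(4))
print(go([*M[:2],o['position'][2]]))
E
```

```text
[0.52218253 0.14970675 0.161     ]
5.038208586156141 5.429587154660263
[ 0.0314 -0.      0.0029]
[ 0.0352 -0.0001  0.0029]
[ 0.006  -0.0323  0.0029]
[0.0061 0.0317 0.0029]
[ 8.040e-01 -3.065e+00 -1.000e-03]
```

{"method": "jog_arm", "body": {
  "motion": [0,0,0,0,0,-0.3,1,0.25,-0.8,0,0,0,0,1,0.25,-0.8,0,0,0,0,1,0.25,-0.8,0,0,0,0,1,0.14,-0.65,0,0,0,0,1,0,0,0,0,0,0,1,0,0,0,0,0,0,1]
}}

```text
time: 6.12
position: [0.5231, 0.1496, 0.2158]
tool_rot: [0.999, 0.044, -0.0, 0.0]
ft_force: [-0.5, 0.7, -1.6]
grip_width: 0.0649
grip_force: 30.0
```

```bash
sed -i 's/^MAG=.*/MAG=np.array([.5230,.1498])/' h.py; python3 - <<'E'
from h import *
o,R=state(); rep(o); print(go([*MAG,.158]))
E
```

```text
t 6.12 pos [0.5231 0.1496 0.2158] yaw 5.1 tilt [-0.0006 -0.0006] F [-0.5  0.7 -1.6] w 0.0649
[-1.000e-03 -6.000e-03  1.445e+00]
```

{"method": "jog_arm", "body": {
  "motion": [0,0,0.5,0,0,0,1,0,0,0.3,0,0,0,1,0,0,0.2,0,0,0,1,0,0,0.2,0,0,0,1,0,0,0.15,0,0,0,1,0,0,0.05,0,0,0,1,0,0,0,0,0,0,1]
}}

```text
time: 7.0
position: [0.5234, 0.1506, 0.16]
tool_rot: [0.999, 0.045, 0.0, 0.0]
ft_force: [-0.1, 1.2, -0.5]
grip_width: 0.0649
grip_force: 30.0
```

{"method": "jog_arm", "body": {
  "motion": [0,0,0.05,0,0,0,1,0,0,0,0,0,0,-1,0,0,0,0,0,0,-1,0,0,0,0,0,0,-1,0,0,0,0,0,0,-1,0,0,-0.4,0,0,0,-1,0,0,-0.5,0,0,0,1,0,0,0,0,0,0,1,0,0,0,0,0,0,1,0,0,0,0,0,0,1,0,0,0,0,0,0,1,0,0,0,0,0,0,1]
}}

```text
time: 8.5
position: [0.5231, 0.1505, 0.1935]
tool_rot: [0.999, 0.045, -0.0, 0.0]
ft_force: [-0.8, 0.1, 0.9]
grip_width: 0.0349
grip_force: 0.0
```

```bash
python3 - <<'E'
from h import *
o,R=state(); rep(o); im=robot.camera('wrist'); s=robot.camera('side')
a=cv2.resize(im,(512,384)); b=cv2.resize(s[130:230,150:270],(461,384),interpolation=cv2.INTER_CUBIC)
cv2.imwrite('pics/w3.png',cv2.resize(np.hstack([a,b]),(800,316)))
E
```

```text
t 8.5 pos [0.5231 0.1505 0.1935] yaw 5.11 tilt [-0.0008 -0.0001] F [-0.8  0.1  0.9] w 0.0349
```

View pics/w3.png

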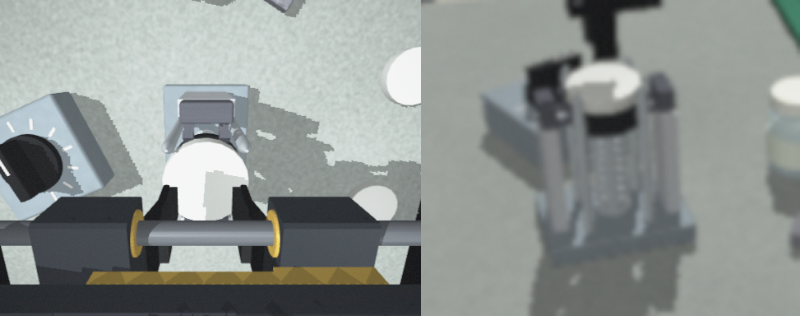

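The disc sits flat between the posts in both views (wrist view, disc at about (205,180)). Next I close the fingers and press.

{"method": "jog_arm", "body": {
  "motion": [0,0,0,0,0,0,1,0,0,0,0,0,0,1,0,0,0,0,0,0,1,0,0,0,0,0,0,1,0,0,0.6,0,0,0,1,0,0,0.2,0,0,0,1,0,0,0.2,0,0,0,1,0,0,0.2,0,0,0,1,0,0,0.2,0,0,0,1,0,0,0.1,0,0,0,1,0,0,0,0,0,0,1]
}}

```text
time: 9.98
position: [0.524, 0.1506, 0.1339]
tool_rot: [0.999, 0.045, 0.001, -0.0]
ft_force: [1.1, 0.9, 2.2]
grip_width: 0.0008
grip_force: 1.3
```

```bash
python3 - <<'E'
from h import *
o,R=state(); rep(o)
E
```

```text
t 9.97 pos [0.524  0.1506 0.1339] yaw 5.11 tilt [0.0012 0.0001] F [1.1 0.9 2.2] w 0.0008
```

{"method": "jog_arm", "body": {
  "motion": [0,0,0.05,0,0,0,1,0,0,0,0,0,0,1,0,0,-1,0,0,0,1,0,0,-1,0,0,0,-1,-0.38,0.93,0,0,0,0,-1,-0.38,0.93,0,0,0,0,-1,-0.38,0.93,0,0,0,0,-1,-0.38,0.93,0,0,0,0,-1,-0.38,0.93,0,0,0,0,-1,-0.38,0.93,0.6,0,0,0,-1,0,0,0.6,0,0,0,-1,0,0,0,0,0,0,-1]
}}

```text
time: 11.48
position: [0.4497, -0.0793, 0.1622]
tool_rot: [0.999, 0.044, -0.003, -0.002]
ft_force: [-0.1, 0.1, 0.3]
grip_width: 0.0814
grip_force: 0.0
```

```bash
python3 - <<'E'
from h import *
near(.0145)
s=robot.camera('side'); t=robot.camera('top'); 
b=cv2.resize(s[130:230,150:270],(480,400),interpolation=cv2.INTER_CUBIC)
cv2.imwrite('pics/s4.png',b)
for r in discs('top',im=t): print(r[0],r[2])
E
```

```text
t 11.47 pos [ 0.4497 -0.0793  0.1622] yaw 5.04 tilt [-0.0068  0.003 ] F [-0.1  0.1  0.3] w 0.0814
([250.9, 174.8], [217, 142, 69, 67, 3663], [0.4517, -0.0797, 0.0125]) [0.034 0.019 3.717]
([276.5, 4.9], [249, 0, 56, 13, 515], [0.5942, -0.0873, 0.0125]) [3.566 0.525 3.703]
[407.1, 145.3] [0.8257, -0.5318, 0.0125]
[82.7, 126.2] [0.8787, 0.5463, 0.0125]
[175.2, 170.2] [0.7333, 0.2346, 0.0125]
[272.5, 206.0] [0.6182, -0.0855, 0.0125]
[317.9, 213.9] [0.5939, -0.2333, 0.0125]
[353.6, 214.0] [0.5946, -0.3496, 0.0125]
[195.9, 233.9] [0.5249, 0.1617, 0.0125]
[317.9, 252.9] [0.4676, -0.2321, 0.0125]
```

View pics/s4.png

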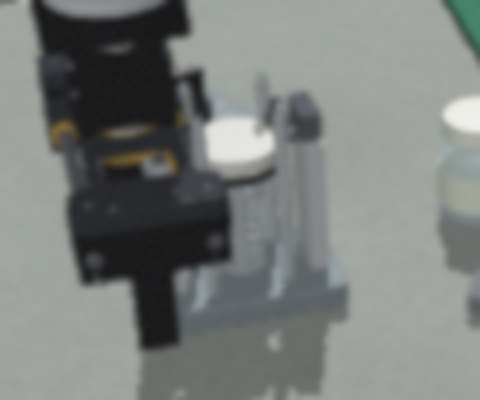

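The side crop shows the first disc loaded below the catches at (238,145).

{"method": "jog_arm", "body": {
  "motion": [0.02,0,1,0,0,0,-1,0.01,0,1,0,0,0,-1,0,0,1,0,0,0,-1,0,0,0.67,0,0,0,-1,0,0,0,0,0,0,-1,0,0,0,0,0,0,1,0,0,0,0,0,0,1,0,0,0,0,0,0,1,0,0,0,0,0,0,1]
}}

```text
time: 12.75
position: [0.4543, -0.0801, 0.0182]
tool_rot: [0.999, 0.045, 0.001, 0.001]
ft_force: [0.9, -0.0, 7.3]
grip_width: 0.065
grip_force: 30.0
```

{"method": "jog_arm", "body": {
  "motion": [0,0,-1,0,0,0,1,0,0,-1,0,0,0,1,0,0,-1,0,0,0,1,0,0,-1,0,0,0,1,0,0,-1,0,0,0,1,0.38,-0.93,0,0,0,0,1,0.38,-0.93,0,0,0,0,1,0.38,-0.93,0,0,0,0,1,0.38,-0.93,0,0,0,0,1,0.38,-0.93,0,0,0,0,1,0.36,-0.9,0,0,0,0,1,0,0,0,0,0,0,1]
}}

```text
time: 14.25
position: [0.5238, 0.1515, 0.2171]
tool_rot: [0.999, 0.046, 0.0, -0.0]
ft_force: [-1.2, -0.2, -1.7]
grip_width: 0.0646
grip_force: 30.0
```

{"method": "jog_arm", "body": {
  "motion": [0,0,0,0,0,0,1,0,0,0,0,0,0,1]
}}

```text
time: 14.5
position: [0.5232, 0.1483, 0.2171]
tool_rot: [0.999, 0.044, -0.0, 0.0]
ft_force: [-0.4, 0.4, -0.9]
grip_width: 0.0648
grip_force: 30.0
```

```bash
python3 - <<'E'
from h import *
o,R=state(); rep(o); print(go([*MAG,.158]))
E
```

```text
t 14.5 pos [0.5232 0.1483 0.2171] yaw 5.04 tilt [-0.0009 -0.0004] F [-0.4  0.4 -0.9] w 0.0648
[-0.002 -0.038  1.477]
```

{"method": "jog_arm", "body": {
  "motion": [0.04,-0.02,0,0,0,0,1,0,0,0.5,0,0,0,1,0,0,0.35,0,0,0,1,0,0,0.2,0,0,0,1,0,0,0.2,0,0,0,1,0,0,0.15,0,0,0,1,0,0,0.03,0,0,0,1,0,0,0,0,0,0,1]
}}

```text
time: 15.5
position: [0.5255, 0.1504, 0.1601]
tool_rot: [0.999, 0.045, 0.0, -0.0]
ft_force: [0.5, 0.6, -1.9]
grip_width: 0.0647
grip_force: 30.0
```

{"method": "jog_arm", "body": {
  "motion": [0,0,0.03,0,0,0,1,0,0,0,0,0,0,-0.8,0,0,0,0,0,0,-0.8,0,0,0,0,0,0,-0.8,0,0,-0.4,0,0,0,-0.8,0,0,-0.5,0,0,0,1,-0.04,0,0,0,0,0,1,0,0,0,0,0,0,1,0,0,0,0,0,0,1,0,0,0,0,0,0,1,0,0,0,0,0,0,1,0,0,0,0,0,0,1]
}}

```text
time: 17.0
position: [0.5237, 0.1501, 0.1945]
tool_rot: [0.999, 0.045, -0.0, 0.0]
ft_force: [0.6, -0.0, -0.2]
grip_width: 0.0163
grip_force: 0.0
```

```bash
python3 - <<'E'
from h import *
o,R=state(); rep(o); print(go([*MAG,.132]))
s=robot.camera('side'); cv2.imwrite('pics/s5.png',cv2.resize(s[130:230,150:270],(480,400),interpolation=cv2.INTER_CUBIC))
E
```

```text
t 17.0 pos [0.5237 0.1501 0.1945] yaw 5.11 tilt [-0.0004 -0.    ] F [ 0.6 -0.  -0.2] w 0.0163
[-0.018  0.007  1.563]
```

View pics/s5.png

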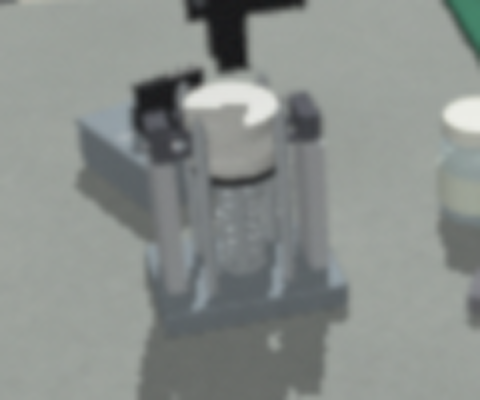

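The side crop shows the second disc flat on top, between the posts.

{"method": "jog_arm", "body": {
  "motion": [0,0,0,0,0,0,1,0,0,0,0,0,0,1,-0.02,0,0.6,0,0,0,1,0,0,0.2,0,0,0,1,0,0,0.2,0,0,0,1,0,0,0.2,0,0,0,1,0,0,0.2,0,0,0,1,0,0,0.15,0,0,0,1,0,0,0.03,0,0,0,1,0,0,0,0,0,0,1,0,0,0,0,0,0,1]
}}

```text
time: 18.42
position: [0.5233, 0.1501, 0.1318]
tool_rot: [0.999, 0.045, 0.0, -0.0]
ft_force: [2.5, 1.2, 2.5]
grip_width: 0.0005
grip_force: 1.5
```

{"method": "jog_arm", "body": {
  "motion": [0,0,-1,0,0,0,1,0,0,-1,0,0,0,-1,0.32,1,0,0,0,0,-1,0.32,1,0,0,0,0,-1,0.32,1,0,0,0,0,-1,0.32,1,0,0,0,0,-1,0.32,1,0,0,0,0,-1,0.31,1,0.4,0,0,0,-1,0,0.06,0.6,0,0,0,-1,0,0,0.2,0,0,0,-1,0,0,0,0,0,0,-1,0,0,0,0,0,0,-1]
}}

```text
time: 19.92
position: [0.6208, -0.0838, 0.1643]
tool_rot: [0.999, 0.045, 0.0, 0.0]
ft_force: [0.2, -0.0, 0.5]
grip_width: 0.0867
grip_force: 0.0
```

```bash
python3 - <<'E'
from h import *
near(.015)
E
```

```text
t 19.93 pos [ 0.6208 -0.0838  0.1643] yaw 5.17 tilt [ 0.0006 -0.0001] F [ 0.2 -0.   0.5] w 0.0867
([250.7, 177.2], [217, 144, 69, 67, 3607], [0.621, -0.0848, 0.0125]) [-0.006  0.02   3.738]
([407.2, 194.9], [376, 184, 58, 23, 773], [0.6174, -0.2348, 0.0125]) [-0.433  3.746  3.739]
```

{"method": "jog_arm", "body": {
  "motion": [0,0.02,1,0,0,0,-1,0,0,1,0,0,0,-1,0,0,1,0,0,0,-1,0,0,0.5,0,0,0,-1,0,0,0.22,0,0,0,-1,0,0,0,0,0,0,-1,0,0,0,0,0,0,1,0,0,0,0,0,0,1,0,0,0,0,0,0,1,0,0,0,0,0,0,1]
}}

```text
time: 21.22
position: [0.6212, -0.0855, 0.0155]
tool_rot: [0.999, 0.045, 0.001, 0.0]
ft_force: [0.0, 0.6, 4.8]
grip_width: 0.0649
grip_force: 30.0
```

{"method": "jog_arm", "body": {
  "motion": [0,0,-1,0,0,0,1,0,0,-1,0,0,0,1,0,0,-1,0,0,0,1,0,0,-1,0,0,0,1,0,0,-1,0,0,0,1,-0.32,-1,0,0,0,0,1,-0.32,-1,0,0,0,0,1,-0.32,-1,0,0,0,0,1,-0.32,-1,0,0,0,0,1,-0.32,-1,0,0,0,0,1,-0.31,-1,0,0,0,0,1,0,-0.08,0,0,0,0,1]
}}

```text
time: 22.72
position: [0.5206, 0.1523, 0.2143]
tool_rot: [0.999, 0.046, -0.001, -0.0]
ft_force: [0.2, 0.6, -1.0]
grip_width: 0.065
grip_force: 30.0
```

{"method": "jog_arm", "body": {
  "motion": [0,0,0,0,0,0,1,0,0,0,0,0,0,1,0,0,0,0,0,0,1]
}}

```text
time: 23.1
position: [0.5234, 0.1491, 0.2147]
tool_rot: [0.999, 0.044, 0.0, 0.0]
ft_force: [-0.2, -0.0, -1.2]
grip_width: 0.0649
grip_force: 30.0
```

```bash
python3 - <<'E'
from h import *
o,R=state(); rep(o); print(go([*MAG,.158]))
for r in discs('top'): print(r[0],r[2])
E
```

```text
t 23.1 pos [0.5234 0.1491 0.2147] yaw 5.02 tilt [ 0.     -0.0001] F [-0.2 -0.  -1.2] w 0.0649
[-0.009 -0.019  1.417]
[407.0, 145.3] [0.8255, -0.5315, 0.0125]
[82.7, 126.2] [0.8786, 0.5462, 0.0125]
[175.2, 170.3] [0.7332, 0.2347, 0.0125]
[318.0, 213.8] [0.594, -0.2335, 0.0125]
[353.7, 213.9] [0.5948, -0.3498, 0.0125]
```

{"method": "jog_arm", "body": {
  "motion": [0,-0.02,0,0,0,0,1,0,0,0.5,0,0,0,1,0,0,0.35,0,0,0,1,0,0,0.2,0,0,0,1,0,0,0.2,0,0,0,1,0,0,0.12,0,0,0,1,0,0,0.04,0,0,0,1,0,0,0,0,0,0,1]
}}

```text
time: 24.15
position: [0.523, 0.1509, 0.1585]
tool_rot: [0.999, 0.045, 0.0, 0.0]
ft_force: [0.2, -0.8, -1.2]
grip_width: 0.0648
grip_force: 30.0
```

{"method": "jog_arm", "body": {
  "motion": [0,0,0.03,0,0,0,1,0,0,0,0,0,0,-0.8,0,0,0,0,0,0,-0.8,0,0,0,0,0,0,-0.8,0,0,-0.4,0,0,0,-0.8,0,0,-0.5,0,0,0,1,0,0,0,0,0,0,1,0,0,0,0,0,0,1,0,0,0,0,0,0,1,0,0,0,0,0,0,1,0,0,0,0,0,0,1,0,0,0,0,0,0,1]
}}

```text
time: 25.65
position: [0.5228, 0.1509, 0.193]
tool_rot: [0.999, 0.045, -0.0, 0.0]
ft_force: [-0.1, 0.3, -0.0]
grip_width: 0.016
grip_force: 0.0
```

{"method": "jog_arm", "body": {
  "motion": [0,0,0,0,0,0,1,0,0,0,0,0,0,1,0,0,0.6,0,0,0,1,0,0,0.2,0,0,0,1,0,0,0.2,0,0,0,1,0,0,0.2,0,0,0,1,0,0,0.2,0,0,0,1,0,0,0.12,0,0,0,1,0,0,0.03,0,0,0,1,0,0,0,0,0,0,1,0,0,0,0,0,0,1]
}}

```text
time: 27.02
position: [0.5236, 0.1509, 0.1314]
tool_rot: [0.999, 0.045, 0.001, -0.0]
ft_force: [1.6, -0.3, 2.4]
grip_width: 0.0004
grip_force: 1.5
```

{"method": "jog_arm", "body": {
  "motion": [0,0,-1,0,0,0,1,0,0,-1,0,0,0,-1,0.1,0.97,0,0,0,0,-1,0.1,0.97,0,0,0,0,-1,0.1,0.97,0,0,0,0,-1,0.1,0.97,0,0,0,0,-1,0.1,0.97,0,0,0,0,-1,0.1,0.97,0,0,0,0,-1,0.1,0.97,0,0,0,0,-1,0.1,0.97,0,0,0,0,-1,0.1,0.97,0,0,0,0,-1,0.1,0.97,0,0,0,0,-1]
}}

```text
time: 28.52
position: [0.5961, -0.2322, 0.21]
tool_rot: [0.999, 0.045, -0.002, -0.001]
ft_force: [0.4, 0.5, 0.7]
grip_width: 0.0862
grip_force: 0.0
```

{"method": "jog_arm", "body": {
  "motion": [0,0,0.7,0,0,0,-1,0,0,0.5,0,0,0,-1,0,0,0,0,0,0,-1,0,0,0,0,0,0,-1]
}}

```text
time: 29.02
position: [0.5972, -0.2317, 0.1634]
tool_rot: [0.999, 0.045, -0.0, -0.0]
ft_force: [0.1, -0.2, 0.1]
grip_width: 0.087
grip_force: 0.0
```

```bash
python3 - <<'E'
from h import *
near(.015)
s=robot.camera('side'); cv2.imwrite('pics/s6.png',cv2.resize(s[130:230,150:270],(480,400),interpolation=cv2.INTER_CUBIC))
for r in discs('top'): print(r[0],r[2])
E
```

```text
t 29.02 pos [ 0.5972 -0.2317  0.1634] yaw 5.13 tilt [-0.0005  0.0004] F [ 0.1 -0.2  0.1] w 0.087
([250.7, 178.3], [217, 145, 69, 67, 3604], [0.5965, -0.2327, 0.0125]) [-0.032  0.016  3.723]
([374.4, 180.0], [340, 156, 69, 53, 2448], [0.6055, -0.3482, 0.0125]) [-0.067  2.912  3.724]
[407.0, 145.3] [0.8254, -0.5315, 0.0125]
[82.6, 126.3] [0.8783, 0.5465, 0.0125]
[229.3, 163.2] [0.7585, 0.0574, 0.0125]
[175.3, 170.2] [0.7334, 0.2346, 0.0125]
[195.7, 233.7] [0.5258, 0.1623, 0.0125]
```

View pics/s6.png

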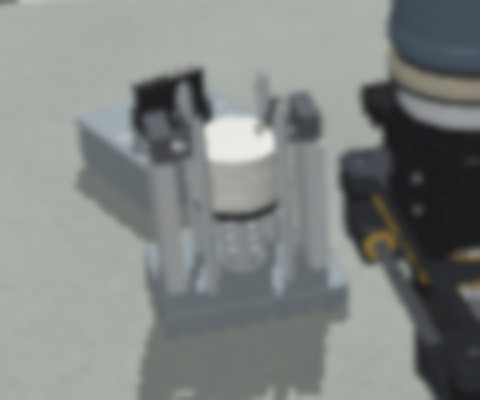

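The side crop shows three discs stacked under the catches, with the top at (238,140).

{"method": "jog_arm", "body": {
  "motion": [-0.03,0.02,1,0,0,0,-1,0,0,1,0,0,0,-1,0,0,1,0,0,0,-1,0,0,0.5,0,0,0,-1,0,0,0.2,0,0,0,-1,0,0,0,0,0,0,-1,0,0,0,0,0,0,1,0,0,0,0,0,0,1,0,0,0,0,0,0,1,0,0,0,0,0,0,1]
}}

```text
time: 30.42
position: [0.5966, -0.2332, 0.016]
tool_rot: [0.999, 0.045, 0.001, 0.0]
ft_force: [-0.2, -1.3, 4.0]
grip_width: 0.0649
grip_force: 30.0
```

{"method": "jog_arm", "body": {
  "motion": [0,0,-1,0,0,0,1,0,0,-1,0,0,0,1,0,0,-1,0,0,0,1,0,0,-1,0,0,0,1,0,0,-1,0,0,0,1,-0.1,-0.97,0,0,0,0,1,-0.1,-0.97,0,0,0,0,1,-0.1,-0.97,0,0,0,0,1,-0.1,-0.97,0,0,0,0,1,-0.1,-0.97,0,0,0,0,1,-0.1,-0.97,0,0,0,0,1,-0.1,-0.97,0,0,0,0,1]
}}

```text
time: 31.92
position: [0.5433, 0.0364, 0.2149]
tool_rot: [0.999, 0.045, -0.0, -0.0]
ft_force: [-0.9, 0.5, -1.2]
grip_width: 0.0646
grip_force: 30.0
```

{"method": "jog_arm", "body": {
  "motion": [-0.1,-0.97,0,0,0,0,1,-0.1,-0.97,0,0,0,0,1,-0.1,-0.97,0,0,0,0,1,0,0,0,0,0,0,1,0,0,0,0,0,0,1,0,0,0,0,0,0,1,0,0,0,0,0,0,1]
}}

```text
time: 32.8
position: [0.5221, 0.149, 0.2151]
tool_rot: [0.999, 0.044, -0.0, 0.0]
ft_force: [-0.5, 0.1, -0.8]
grip_width: 0.0646
grip_force: 30.0
```

```bash
python3 - <<'E'
from h import *
o,R=state(); rep(o); print(go([*MAG,.158]))
for r in discs('top'): print(r[0],r[2])
E
```

```text
t 32.8 pos [0.5221 0.149  0.2151] yaw 5.03 tilt [-0.     -0.0001] F [-0.5  0.1 -0.8] w 0.0646
[ 0.025 -0.018  1.428]
[407.0, 145.3] [0.8255, -0.5315, 0.0125]
[82.6, 126.2] [0.8787, 0.5464, 0.0125]
[175.2, 170.3] [0.7332, 0.2347, 0.0125]
[353.7, 213.9] [0.5949, -0.3498, 0.0125]
```

{"method": "jog_arm", "body": {
  "motion": [0.02,-0.02,0,0,0,0,1,0,0,0.5,0,0,0,1,0,0,0.35,0,0,0,1,0,0,0.2,0,0,0,1,0,0,0.2,0,0,0,1,0,0,0.12,0,0,0,1,0,0,0.04,0,0,0,1,0,0,0,0,0,0,1]
}}

```text
time: 33.85
position: [0.5226, 0.1509, 0.1589]
tool_rot: [0.999, 0.045, 0.0, -0.0]
ft_force: [-0.7, 0.7, -0.5]
grip_width: 0.0648
grip_force: 30.0
```

{"method": "jog_arm", "body": {
  "motion": [0,0,0.03,0,0,0,1,0,0,0,0,0,0,-0.8,0,0,0,0,0,0,-0.8,0,0,0,0,0,0,-0.8,0,0,-0.4,0,0,0,-0.8,0,0,-0.5,0,0,0,1,0,0,0,0,0,0,1,0,0,0,0,0,0,1,0,0,0,0,0,0,1,0,0,0,0,0,0,1,0,0,0,0,0,0,1,0,0,0,0,0,0,1]
}}

```text
time: 35.35
position: [0.5224, 0.1508, 0.1933]
tool_rot: [0.999, 0.045, -0.0, 0.0]
ft_force: [-0.5, -0.4, 0.3]
grip_width: 0.016
grip_force: 0.0
```

{"method": "jog_arm", "body": {
  "motion": [0,0,0,0,0,0,1,0,0,0,0,0,0,1,0,0,0.6,0,0,0,1,0,0,0.2,0,0,0,1,0,0,0.2,0,0,0,1,0,0,0.2,0,0,0,1,0,0,0.2,0,0,0,1,0,0,0.12,0,0,0,1,0,0,0.04,0,0,0,1,0,0,0,0,0,0,1,0,0,0,0,0,0,1]
}}

```text
time: 36.72
position: [0.5234, 0.1509, 0.1315]
tool_rot: [0.999, 0.045, 0.001, -0.0]
ft_force: [3.1, -0.9, 4.3]
grip_width: 0.0009
grip_force: 1.7
```

{"method": "jog_arm", "body": {
  "motion": [0,0,-1,0,0,0,1,0,0,-1,0,0,0,-1,0.06,0.97,0,0,0,0,-1,0.06,0.97,0,0,0,0,-1,0.06,0.97,0,0,0,0,-1,0.06,0.97,0,0,0,0,-1,0.06,0.97,0,0,0,0,-1,0.06,0.97,0,0,0,0,-1,0.06,0.97,0,0,0,0,-1,0.06,0.97,0,0,0,0,-1,0.06,0.97,0,0,0,0,-1,0.06,0.97,0,0,0,0,-1]
}}

```text
time: 38.22
position: [0.5793, -0.2334, 0.2098]
tool_rot: [0.999, 0.045, -0.002, -0.002]
ft_force: [0.8, -0.8, -1.1]
grip_width: 0.0866
grip_force: 0.0
```

{"method": "jog_arm", "body": {
  "motion": [0.05,0.97,0,0,0,0,-1,0.05,0.97,0,0,0,0,-1,0.05,0.94,0.2,0,0,0,-1,0,0,0.6,0,0,0,-1,0,0,0.4,0,0,0,-1,0,0,0,0,0,0,-1,0,0,0,0,0,0,-1]
}}

```text
time: 39.1
position: [0.5975, -0.347, 0.1636]
tool_rot: [0.999, 0.045, 0.0, -0.0]
ft_force: [0.1, -0.1, -0.6]
grip_width: 0.087
grip_force: 0.0
```

```bash
python3 - <<'E'
from h import *
near(.015)
s=robot.camera('side'); cv2.imwrite('pics/s7.png',cv2.resize(s[130:230,150:270],(480,400),interpolation=cv2.INTER_CUBIC))
for r in discs('top'): print(r[0],r[2])
E
```

```text
t 39.1 pos [ 0.5975 -0.347   0.1636] yaw 5.16 tilt [0. 0.] F [ 0.1 -0.1 -0.6] w 0.087
([251.6, 177.9], [217, 145, 70, 67, 3616], [0.5972, -0.3489, 0.0125]) [-0.02   0.034  3.727]
([457.6, 52.8], [362, 0, 150, 92, 6496], [0.7215, -0.5113, 0.0125]) [2.71  4.357 3.732]
[407.8, 143.8] [0.8309, -0.5342, 0.0125]
[82.6, 126.4] [0.878, 0.5466, 0.0125]
[229.4, 163.3] [0.7585, 0.0572, 0.0125]
[175.3, 170.2] [0.7333, 0.2345, 0.0125]
[195.8, 233.7] [0.5258, 0.1621, 0.0125]
[318.2, 251.2] [0.4732, -0.2332, 0.0125]
```

{"method": "jog_arm", "body": {
  "motion": [-0.02,0.03,1,0,0,0,-1,0,0,1,0,0,0,-1,0,0,1,0,0,0,-1,0,0,0.5,0,0,0,-1,0,0,0.2,0,0,0,-1,0,0,0,0,0,0,-1,0,0,0,0,0,0,1,0,0,0,0,0,0,1,0,0,0,0,0,0,1,0,0,0,0,0,0,1]
}}

```text
time: 40.5
position: [0.5969, -0.3493, 0.0161]
tool_rot: [0.999, 0.045, 0.0, 0.001]
ft_force: [-0.4, 0.2, 4.4]
grip_width: 0.065
grip_force: 30.0
```

{"method": "jog_arm", "body": {
  "motion": [0,0,-1,0,0,0,1,0,0,-1,0,0,0,1,0,0,-1,0,0,0,1,0,0,-1,0,0,0,1,0,0,-1,0,0,0,1,-0.06,-0.97,0,0,0,0,1,-0.06,-0.97,0,0,0,0,1,-0.06,-0.97,0,0,0,0,1,-0.06,-0.97,0,0,0,0,1,-0.06,-0.97,0,0,0,0,1,-0.06,-0.97,0,0,0,0,1,-0.06,-0.97,0,0,0,0,1]
}}

```text
time: 42.0
position: [0.555, -0.0786, 0.2149]
tool_rot: [0.999, 0.045, -0.0, -0.0]
ft_force: [0.1, -0.8, -0.7]
grip_width: 0.065
grip_force: 30.0
```

{"method": "jog_arm", "body": {
  "motion": [-0.06,-0.97,0,0,0,0,1,-0.05,-0.97,0,0,0,0,1,-0.05,-0.97,0,0,0,0,1,-0.05,-0.97,0,0,0,0,1,-0.05,-0.97,0,0,0,0,1,-0.05,-0.96,0,0,0,0,1,0,0,0,0,0,0,1,0,0,0,0,0,0,1,0,0,0,0,0,0,1]
}}

```text
time: 43.12
position: [0.5227, 0.1494, 0.2151]
tool_rot: [0.999, 0.044, -0.0, 0.0]
ft_force: [1.0, -0.2, -1.8]
grip_width: 0.0651
grip_force: 30.0
```

```bash
python3 - <<'E'
from h import *
o,R=state(); rep(o); print(go([*MAG,.158]))
E
```

```text
t 43.12 pos [0.5227 0.1494 0.2151] yaw 5.04 tilt [-0.0001 -0.0003] F [ 1.  -0.2 -1.8] w 0.0651
[ 0.008 -0.009  1.427]
```

{"method": "jog_arm", "body": {
  "motion": [0.01,-0.02,0,0,0,0,1,0,0,0.5,0,0,0,1,0,0,0.35,0,0,0,1,0,0,0.2,0,0,0,1,0,0,0.2,0,0,0,1,0,0,0.12,0,0,0,1,0,0,0.04,0,0,0,1,0,0,0,0,0,0,1]
}}

```text
time: 44.12
position: [0.523, 0.1513, 0.1589]
tool_rot: [0.999, 0.045, 0.0, -0.0]
ft_force: [-0.2, 0.5, -0.3]
grip_width: 0.065
grip_force: 30.0
```

{"method": "jog_arm", "body": {
  "motion": [0,0,0.03,0,0,0,1,0,0,0,0,0,0,-0.8,0,0,0,0,0,0,-0.8,0,0,0,0,0,0,-0.8,0,0,-0.4,0,0,0,-0.8,0,0,-0.5,0,0,0,1,0,0,0,0,0,0,1,0,0,0,0,0,0,1,0,0,0,0,0,0,1,0,0,0,0,0,0,1,0,0,0,0,0,0,1,0,0,0,0,0,0,1]
}}

```text
time: 45.62
position: [0.5228, 0.1513, 0.1934]
tool_rot: [0.999, 0.045, -0.0, 0.0]
ft_force: [0.2, 0.6, -0.6]
grip_width: 0.0166
grip_force: 0.0
```

{"method": "jog_arm", "body": {
  "motion": [0,0,0,0,0,0,1,0,0,0,0,0,0,1,0,0,0.6,0,0,0,1,0,0,0.2,0,0,0,1,0,0,0.2,0,0,0,1,0,0,0.2,0,0,0,1,0,0,0.2,0,0,0,1,0,0,0.12,0,0,0,1,0,0,0.04,0,0,0,1,0,0,0,0,0,0,1,0,0,0,0,0,0,1]
}}

```text
time: 47.0
position: [0.5239, 0.1513, 0.1316]
tool_rot: [0.999, 0.045, 0.001, -0.0]
ft_force: [2.2, -0.9, 4.2]
grip_width: 0.0005
grip_force: 2.2
```

{"method": "jog_arm", "body": {
  "motion": [0,0,-1,0,0,0,1,0,0,-1,0,0,0,-1,-0.22,0.93,0,0,0,0,-1,-0.22,0.93,0,0,0,0,-1,-0.22,0.93,0,0,0,0,-1,-0.22,0.93,0,0,0,0,-1,-0.22,0.93,0,0,0,0,-1,-0.22,0.93,0,0,0,0,-1,-0.22,0.93,0,0,0,0,-1,-0.22,0.93,0,0,0,0,-1,-0.22,0.93,0,0,0,0,-1,-0.22,0.93,0,0,0,0,-1]
}}

```text
time: 48.5
position: [0.4666, -0.2271, 0.2101]
tool_rot: [0.999, 0.045, -0.002, -0.002]
ft_force: [1.1, 0.6, -0.7]
grip_width: 0.0866
grip_force: 0.0
```

{"method": "jog_arm", "body": {
  "motion": [0,0,0.7,0,0,0,-1,0,0,0.5,0,0,0,-1,0,0,0,0,0,0,-1,0,0,0,0,0,0,-1]
}}

```text
time: 49.0
position: [0.4681, -0.2267, 0.1633]
tool_rot: [0.999, 0.045, -0.0, -0.0]
ft_force: [1.0, -0.2, -0.2]
grip_width: 0.0868
grip_force: 0.0
```

```bash
python3 - <<'E'
from h import *
near(.015)
s=robot.camera('side'); cv2.imwrite('pics/s8.png',cv2.resize(s[130:230,150:270],(480,400),interpolation=cv2.INTER_CUBIC))
for r in discs('top'): print(r[0],r[2])
E
```

```text
t 49.0 pos [ 0.4681 -0.2267  0.1633] yaw 5.13 tilt [-0.0007  0.0006] F [ 1.  -0.2 -0.2] w 0.0868
([251.0, 176.8], [217, 144, 69, 67, 3625], [0.4689, -0.2278, 0.0125]) [0.007 0.021 3.717]
[407.0, 145.3] [0.8255, -0.5315, 0.0125]
[82.7, 126.3] [0.8784, 0.5463, 0.0125]
[175.3, 170.2] [0.7334, 0.2345, 0.0125]
[195.8, 233.7] [0.5256, 0.1621, 0.0125]
```

View pics/s8.png

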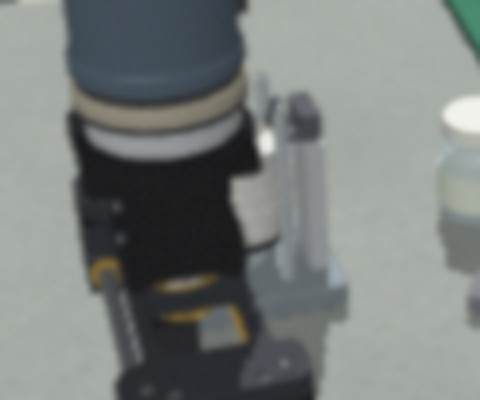

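The five-disc stack is partly hidden behind the gripper, but its visible edge and the top view agree that it is loaded. The last disc comes next.

{"method": "jog_arm", "body": {
  "motion": [0.01,0.02,1,0,0,0,-1,0,0,1,0,0,0,-1,0,0,1,0,0,0,-1,0,0,0.5,0,0,0,-1,0,0,0.2,0,0,0,-1,0,0,0,0,0,0,-1,0,0,0,0,0,0,1,0,0,0,0,0,0,1,0,0,0,0,0,0,1,0,0,0,0,0,0,1]
}}

```text
time: 50.4
position: [0.4692, -0.2282, 0.0159]
tool_rot: [0.999, 0.045, 0.001, 0.001]
ft_force: [-0.2, 0.8, 5.1]
grip_width: 0.0651
grip_force: 30.0
```

{"method": "jog_arm", "body": {
  "motion": [0,0,-1,0,0,0,1,0,0,-1,0,0,0,1,0,0,-1,0,0,0,1,0,0,-1,0,0,0,1,0,0,-1,0,0,0,1,0.22,-0.93,0,0,0,0,1,0.22,-0.93,0,0,0,0,1,0.22,-0.93,0,0,0,0,1,0.22,-0.93,0,0,0,0,1,0.22,-0.93,0,0,0,0,1,0.22,-0.93,0,0,0,0,1,0.22,-0.93,0,0,0,0,1]
}}

```text
time: 51.9
position: [0.5064, 0.0383, 0.2148]
tool_rot: [0.999, 0.045, -0.001, -0.0]
ft_force: [0.5, 0.2, -1.7]
grip_width: 0.0648
grip_force: 30.0
```

{"method": "jog_arm", "body": {
  "motion": [0.22,-0.93,0,0,0,0,1,0.22,-0.93,0,0,0,0,1,0.22,-0.93,0,0,0,0,1,0,0,0,0,0,0,1,0,0,0,0,0,0,1,0,0,0,0,0,0,1]
}}

```text
time: 52.65
position: [0.523, 0.1495, 0.215]
tool_rot: [0.999, 0.044, -0.0, 0.0]
ft_force: [1.1, 0.5, -0.6]
grip_width: 0.0653
grip_force: 30.0
```

```bash
python3 - <<'E'
from h import *
o,R=state(); rep(o); print(go([*MAG,.158]))
E
```

```text
t 52.65 pos [0.523  0.1495 0.215 ] yaw 5.04 tilt [-0.0008 -0.0004] F [ 1.1  0.5 -0.6] w 0.0653
[ 0.002 -0.008  1.424]
```

{"method": "jog_arm", "body": {
  "motion": [0,-0.01,0,0,0,0,1,0,0,0.5,0,0,0,1,0,0,0.35,0,0,0,1,0,0,0.2,0,0,0,1,0,0,0.2,0,0,0,1,0,0,0.12,0,0,0,1,0,0,0.04,0,0,0,1,0,0,0,0,0,0,1]
}}

```text
time: 53.65
position: [0.5234, 0.151, 0.1589]
tool_rot: [0.999, 0.045, 0.0, -0.0]
ft_force: [0.1, 0.4, -1.3]
grip_width: 0.0651
grip_force: 30.0
```

{"method": "jog_arm", "body": {
  "motion": [0,0,0.03,0,0,0,1,0,0,0,0,0,0,-0.8,0,0,0,0,0,0,-0.8,0,0,0,0,0,0,-0.8,0,0,-0.4,0,0,0,-0.8,0,0,-0.5,0,0,0,1,0,0,0,0,0,0,1,0,0,0,0,0,0,1,0,0,0,0,0,0,1,0,0,0,0,0,0,1,0,0,0,0,0,0,1,0,0,0,0,0,0,1]
}}

```text
time: 55.15
position: [0.5232, 0.1509, 0.1933]
tool_rot: [0.999, 0.045, -0.0, 0.0]
ft_force: [0.8, -0.3, -1.3]
grip_width: 0.0164
grip_force: 0.0
```

{"method": "jog_arm", "body": {
  "motion": [0,0,0,0,0,0,1,0,0,0,0,0,0,1,0,0,0.6,0,0,0,1,0,0,0.2,0,0,0,1,0,0,0.2,0,0,0,1,0,0,0.2,0,0,0,1,0,0,0.2,0,0,0,1,0,0,0.12,0,0,0,1,0,0,0.04,0,0,0,1,0,0,0,0,0,0,1,0,0,0,0,0,0,1]
}}

```text
time: 56.52
position: [0.5243, 0.151, 0.1316]
tool_rot: [0.999, 0.045, 0.001, -0.0]
ft_force: [1.7, -0.9, 4.5]
grip_width: 0.0006
grip_force: 2.3
```

{"method": "jog_arm", "body": {
  "motion": [0,0,-1,0,0,0,1,0,0,-1,0,0,0,1,-0.1,-0.95,-0.3,0,0,0,0,-0.1,-0.95,-0.3,0,0,0,0,-0.1,-0.95,0,0,0,0,0,-0.1,-0.95,0,0,0,0,0,-0.1,-0.95,0,0,0,0,0,0,0,0,0,0,0,0,0,0,0,0,0,0,0]
}}

```text
time: 57.65
position: [0.4854, 0.3377, 0.2342]
tool_rot: [0.999, 0.045, -0.001, 0.001]
ft_force: [0.1, -0.1, -0.0]
grip_width: 0.0433
grip_force: 0.0
```

```bash
python3 - <<'E'
from h import *
o,R=state(); rep(o); print(o['q'])
s=robot.camera('side'); t=robot.camera('top'); w=robot.camera('wrist')
f=lambda a,n:cv2.resize(a,n,interpolation=cv2.INTER_CUBIC)
a=f(s[130:230,150:270],(400,300)); b=f(t[180:280,90:250],(400,300)); c=f(w,(400,300))
cv2.imwrite('pics/s9.png',np.vstack([np.hstack([a,b]),np.hstack([c,c*0])]))
for r in discs('top',im=t): print(r[0],r[2])
E
```

```text
t 57.65 pos [0.4854 0.3377 0.2342] yaw 5.15 tilt [-0.0027 -0.0017] F [ 0.1 -0.1 -0. ] w 0.0433
[ 4.19203645e-01  4.82358714e-01  1.51663845e+00 -5.55339511e-04
  1.14574789e+00  1.90042631e+00]
[407.1, 145.3] [0.8256, -0.5319, 0.0125]
[82.7, 126.2] [0.8787, 0.5463, 0.0125]
[175.2, 170.2] [0.7333, 0.2346, 0.0125]
[195.9, 233.8] [0.5255, 0.1617, 0.0125]
```

View pics/s9.png

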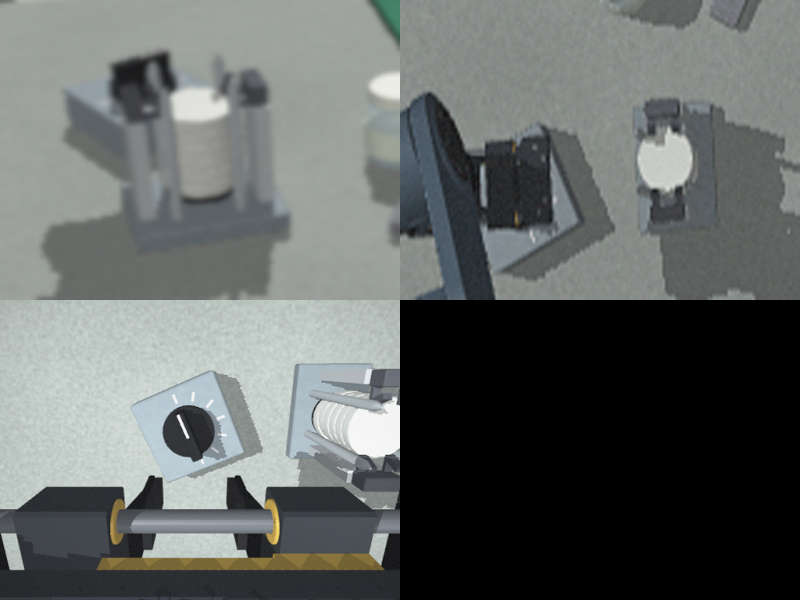

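Six discs are stacked under the catches. In the wrist panel the dial plate is centred at about (188,131) of 400x300, with the line running from (188,140) to (179,115). The tool has to be turned about +200° in yaw so that joint 6 has room for the clockwise half turn.

{"method": "jog_arm", "body": {
  "motion": [0,0,0,0,0,-1,-0.2,0,0,0,0,0,-1,-0.2,0,0,0,0,0,-1,-0.2,0,0,0,0,0,-1,-0.2,0,0,0,0,0,-1,-0.2,0,0,0,0,0,-1,-0.2,0,0,0,0,0,-1,-0.2,0,0,0,0,0,-1,-0.2,0,0,0,0,0,-1,-0.2,0,0,0,0,0,-1,-0.2,0,0,0,0,0,-1,-0.2,0,0,0,0,0,-1,-0.2]
}}

```text
time: 59.3
position: [0.4867, 0.3372, 0.2352]
tool_rot: [0.894, 0.447, -0.0, 0.0]
ft_force: [0.0, 0.4, -0.1]
grip_width: 0.0523
grip_force: 0.0
```

{"method": "jog_arm", "body": {
  "motion": [0,0,0,0,0,-1,-0.2,0,0,0,0,0,-1,-0.2,0,0,0,0,0,-1,-0.2,0,0,0,0,0,-1,-0.2,0,0,0,0,0,-1,-0.2,0,0,0,0,0,-1,-0.2,0,0,0,0,0,-1,-0.2,0,0,0,0,0,-1,-0.2,0,0,0,0,0,-1,-0.2,0,0,0,0,0,-1,-0.2,0,0,0,0,0,-1,-0.2,0,0,0,0,0,-1,-0.2]
}}

```text
time: 60.8
position: [0.4867, 0.3372, 0.2352]
tool_rot: [0.635, 0.772, -0.0, -0.0]
ft_force: [-0.2, 0.6, 0.0]
grip_width: 0.0523
grip_force: 0.0
```

{"method": "jog_arm", "body": {
  "motion": [0,0,0,0,0,-1,-0.2,0,0,0,0,0,-1,-0.2,0,0,0,0,0,-1,-0.2,0,0,0,0,0,-1,-0.2,0,0,0,0,0,-1,-0.2,0,0,0,0,0,-1,-0.2,0,0,0,0,0,-1,-0.2,0,0,0,0,0,-1,-0.2,0,0,0,0,0,-1,-0.2,0,0,0,0,0,-1,-0.2,0,0,0,0,0,-1,-0.2,0,0,0,0,0,-1,-0.2]
}}

```text
time: 62.3
position: [0.4867, 0.3372, 0.2352]
tool_rot: [0.266, 0.964, -0.0, -0.0]
ft_force: [0.4, 0.7, 0.6]
grip_width: 0.0523
grip_force: 0.0
```

{"method": "jog_arm", "body": {
  "motion": [0,0,0,0,0,-1,-0.2,0,0,0,0,0,-1,-0.2,0,0,0,0,0,-1,-0.2,0,0,0,0,0,-1,-0.2,0,0,0,0,0,-1,-0.2,0,0,0,0,0,-1,-0.2,0,0,0,0,0,-1,-0.2,0,0,0,0,0,-1,-0.2,0,0,0,0,0,-1,-0.2,0,0,0,0,0,-1,-0.2,0,0,0,0,0,-1,-0.2,0,0,0,0,0,-1,-0.2]
}}

```text
time: 63.8
position: [0.4867, 0.3372, 0.2352]
tool_rot: [-0.149, 0.989, -0.0, -0.0]
ft_force: [-0.3, -0.3, -0.4]
grip_width: 0.0523
grip_force: 0.0
```

{"method": "jog_arm", "body": {
  "motion": [0,0,0,0,0,-1,-0.2,0,0,0,0,0,-1,-0.2,0,0,0,0,0,0,-0.2,0,0,0,0,0,0,-0.2]
}}

```text
time: 64.3
position: [0.4866, 0.3378, 0.2352]
tool_rot: [-0.216, 0.976, -0.0, -0.0]
ft_force: [-0.2, -0.0, -0.3]
grip_width: 0.0521
grip_force: 0.0
```

```bash
python3 - <<'E'
from h import *
o,R=state(); rep(o); print(o['q']); w=robot.camera('wrist')
cv2.imwrite('pics/w10.png',cv2.resize(w,(800,600),interpolation=cv2.INTER_CUBIC))
E
```

```text
t 64.3 pos [0.4866 0.3378 0.2352] yaw -154.99 tilt [-0.0001 -0.0001] F [-0.2 -0.  -0.3] w 0.0521
[ 4.18397117e-01  4.81508720e-01  1.51507248e+00 -1.20481145e-05
  1.14516125e+00 -1.58881892e+00]
```

View pics/w10.png

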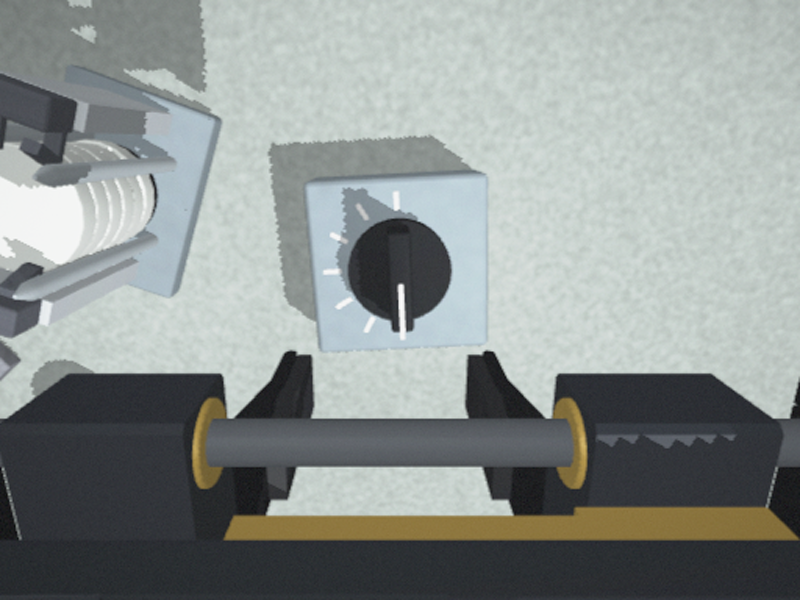

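The wrist view shows the dial plate centred at about (400,270). The bar's top runs from (398,228) to (402,330), and the white line starts at the axis at (401,285).

```bash
python3 - <<'E'
from h import *
o,R=state(); f=lambda x,y,z: ray('wrist',(x/1.5625,y/1.5625),z,o)
print('plate',f(400,270,.056),'line start',f(401,285,.086)); a,b=f(398.5,228,.086),f(402,328,.086); print('bar mid',(a+b)/2,np.linalg.norm(b-a))
for d in (b-a, f(402.5,335,.07)-f(401,285,.086)): print('yaw',np.degrees(np.arctan2(-d[1],-d[0])))
T=f(400,270,.056); print(T, go([T[0],T[1],.072]))
E
```

```text
plate [0.48539929 0.34642137 0.056     ] line start [0.48713966 0.34720232 0.086     ]
bar mid [0.48420217 0.34533836 0.086     ] 0.06151898489267771
yaw -152.5722844752055
yaw -152.46399521779185
[0.48539929 0.34642137 0.056     ] [-0.063  0.204  4.079]
```

```bash
python3 - <<'E'
from h import *
o,_=state(); o1=dict(o); o1['position']=np.array([.4862,.3376,.2350]); o1['tool_rot']=Ro.from_matrix(Ro.from_euler('z',5.1,degrees=True).as_matrix()@np.diag([1,-1,-1.])).as_quat()
f=lambda x,y,z: ray('wrist',(x/.78125,y/.78125),z,o1)
print(f(188,131,.056), f(187.5,138.5,.086))
E
```

```text
[0.48833972 0.34525156 0.056     ] [0.48605472 0.34496958 0.086     ]
```

{"method": "jog_arm", "body": {
  "motion": [0,0,0,0,0,-0.6,-0.2,-0.1,0.18,1,0,0,0,-0.2,0,0,1,0,0,0,-0.2,0,0,1,0,0,0,-0.2,0,0,0.6,0,0,0,-0.2,0,0,0.4,0,0,0,-0.2,0,0,0,0,0,0,-0.2]
}}

```text
time: 65.22
position: [0.4862, 0.3463, 0.0743]
tool_rot: [-0.238, 0.971, -0.0, -0.001]
ft_force: [0.2, 0.1, -0.0]
grip_width: 0.0524
grip_force: 0.0
```

{"method": "jog_arm", "body": {
  "motion": [0,0,0,0,0,0,1,0,0,0,0,0,0,1,0,0,0,0,0,0,1,0,0,0,0,0,0,1,0,0,0,0,0,0,1,0,0,0,0,0,0,1,0,0,0,0,0,0,1],
  "grip_force": 20
}}

```text
time: 66.1
position: [0.4873, 0.3456, 0.0755]
tool_rot: [-0.238, 0.971, -0.001, 0.0]
ft_force: [2.0, -4.8, 2.0]
grip_width: 0.0137
grip_force: 20.0
```

```bash
python3 - <<'E'
from h import *
o,R=state(); rep(o); print(o['q'],o['moment'])
E
```

```text
t 66.1 pos [0.4873 0.3456 0.0755] yaw -152.45 tilt [ 0.001  -0.0016] F [ 2.  -4.8  2. ] w 0.0137
[ 0.43085462  0.70484724  1.62377156 -0.00253067  0.81271118 -1.61904549] [-0.72936713 -0.33150415  0.01988179]
```

{"method": "jog_arm", "body": {
  "motion": [0,0,0,0,0,1,1,0,0,0,0,0,1,1,0,0,0,0,0,1,1,0,0,0,0,0,1,1,0,0,0,0,0,1,1,0,0,0,0,0,1,1,0,0,0,0,0,1,1,0,0,0,0,0,1,1,0,0,0,0,0,1,1,0,0,0,0,0,1,1,0,0,0,0,0,1,1,0,0,0,0,0,1,1]
}}

```text
time: 67.6
position: [0.4873, 0.3451, 0.0755]
tool_rot: [0.179, 0.984, -0.001, 0.001]
ft_force: [1.8, -6.9, 3.1]
grip_width: 0.014
grip_force: 20.0
```

{"method": "jog_arm", "body": {
  "motion": [0,0,0,0,0,1,1,0,0,0,0,0,1,1,0,0,0,0,0,1,1,0,0,0,0,0,1,1,0,0,0,0,0,1,1,0,0,0,0,0,1,1,0,0,0,0,0,1,1,0,0,0,0,0,1,1,0,0,0,0,0,1,1,0,0,0,0,0,1,1,0,0,0,0,0,1,1,0,0,0,0,0,1,1]
}}

```text
time: 69.1
position: [0.487, 0.3448, 0.0755]
tool_rot: [0.563, 0.826, -0.001, 0.001]
ft_force: [1.1, -7.2, 3.8]
grip_width: 0.0139
grip_force: 20.0
```

{"method": "jog_arm", "body": {
  "motion": [0,0,0,0,0,1,1,0,0,0,0,0,1,1,0,0,0,0,0,1,1,0,0,0,0,0,1,1,0,0,0,0,0,1,1,0,0,0,0,0,1,1,0,0,0,0,0,1,1,0,0,0,0,0,1,1,0,0,0,0,0,1,1,0,0,0,0,0,1,1,0,0,0,0,0,1,1,0,0,0,0,0,1,1]
}}

```text
time: 70.6
position: [0.4866, 0.3448, 0.0755]
tool_rot: [0.851, 0.526, -0.001, 0.001]
ft_force: [0.0, -6.4, 3.8]
grip_width: 0.0139
grip_force: 20.0
```

{"method": "jog_arm", "body": {
  "motion": [0,0,0,0,0,1,1,0,0,0,0,0,1,1,0,0,0,0,0,1,1,0,0,0,0,0,1,1,0,0,0,0,0,1,1,0,0,0,0,0,1,1,0,0,0,0,0,1,1,0,0,0,0,0,1,1,0,0,0,0,0,1,1,0,0,0,0,0,0,1]
}}

```text
time: 71.85
position: [0.4863, 0.345, 0.0755]
tool_rot: [0.971, 0.238, -0.001, 0.001]
ft_force: [0.2, -5.7, 4.6]
grip_width: 0.0141
grip_force: 20.0
```

```bash
python3 - <<'E'
from h import *
o,R=state(); rep(o); print(o['q'],o['moment'])
E
```

```text
t 71.85 pos [0.4863 0.345  0.0755] yaw 27.53 tilt [-0.0013 -0.0029] F [ 0.2 -5.7  4.6] w 0.0141
[ 0.4307786   0.70450674  1.62493347 -0.00289967  0.81456923  1.52305295] [-1.02364305 -0.03035509  0.02661601]
```

Turned 180°. Next: release, retreat and check.

{"method": "jog_arm", "body": {
  "motion": [0,0,0,0,0,0,-0.3,0,0,0,0,0,0,-0.3,0,0,0,0,0,0,-0.3,0,0,0,0,0,0,-0.3,0,0,0,0,0,0,-0.3,0,0,-0.5,0,0,0,-0.3,0,0,-1,0,0,0,-0.3,0,0,-1,0,0,0,-0.3,0,0,-1,0,0,0,-0.3,0,0,-0.5,0,0,0,-0.3,0,0,0,0,0,0,-0.3,0,0,0,0,0,0,-0.3]
}}

```text
time: 73.35
position: [0.4859, 0.3462, 0.234]
tool_rot: [0.971, 0.238, -0.001, 0.0]
ft_force: [1.1, 0.3, 0.3]
grip_width: 0.0563
grip_force: 0.0
```

```bash
python3 - <<'E'
from h import *
o,R=state(); rep(o); w=robot.camera('wrist'); s=robot.camera('side')
f=lambda a,n:cv2.resize(a,n,interpolation=cv2.INTER_CUBIC)
cv2.imwrite('pics/z.png',np.hstack([f(w,(480,360)),f(s[130:230,150:240],(320,360))]))
E
```

```text
t 73.35 pos [0.4859 0.3462 0.234 ] yaw 27.51 tilt [-0.002  -0.0009] F [1.1 0.3 0.3] w 0.0563
```

View pics/z.png

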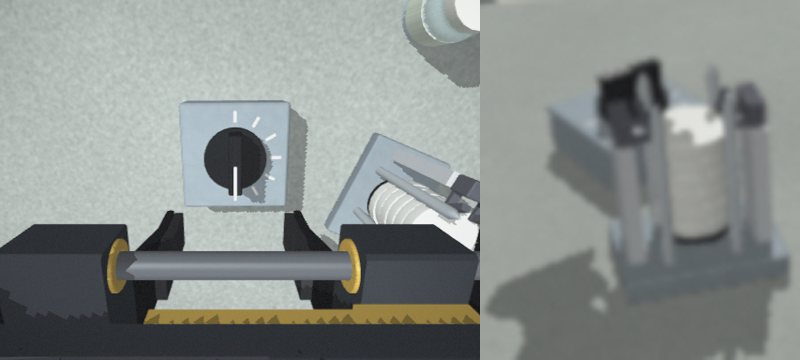

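The white line at (235,185) now points straight away from the zero tick at (235,117), which is six clicks. The stack is held and the arm is clear.

```bash
python3 -c "
from rig import robot
print(robot.hand_in())"
```

```text
the job is handed in; nothing more can be done
None
```

All six discs are in the magazine under the catches, the dial was turned six clicks clockwise and let go, the bowl, jar and brush were not touched, and the job is handed in at about 73 s; the hand-in returned no verdict.

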